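Clear the bench gauge's plate and hold its jaws open at the set mark

ROBOT

A 7-joint arm with a two-finger parallel gripper is mounted at the origin on a cart in front of the work surface, level with it; the furniture and walls round the work are solid. World frame = base frame: x ahead of the robot, y to its left, z up, the work surface at z = 0. Lengths are in m, angles in rad, forces in N, time in s.
With the tool pointing down it reaches from about 0.4 to 0.85 m from the base axis. Payload 4.5 kg.
Tool frame: the origin (TCP) lies at the very end of the fingers, on their centre line; the grasp point (between the pads) lies 19 mm behind it; z points along the fingers, x is the direction in which the jaws open and shut, and the axes are right-handed (so a half turn about z gives the same grasp; the last joint's range is limited). The gripper opens to 88 mm and grips with 3 to 60 N. Pads are 18 mm wide; open, the fingers measure 123 mm over their backs; the gripper's body (75 mm by 187 mm) begins 45 mm behind the grasp point.
Start: joints at [-1.091, 0.689, -0.195, 1.565, 0.157, 0.902, -0.215], TCP at [0.269, 0.564, 0.211] pointing down, gripper open.
Joint ranges: [-3.01, 3.01], [-0.46, 2.08], [-1.47, 1.51], [0.13, 2.56], [-1, 4.14], [0.04, 2.09], [-2.66, 2.66]. Speed limits (rad/s): [2.57, 2.57, 3.14, 3.14, 3.14, 3.14, 3.14].

INTERFACE

Orientations are given as [roll, pitch, yaw] about the fixed x, y, z axes, in that order (R = Rz(yaw) Ry(pitch) Rx(roll)).
In Python, from rig import sensors, vision, order gives the robot as it stands.
- The arm moves only by the shell command python3 -m crank 'ROWS' [OPENING] [FORCE]. ROWS is JSON, a list of rows, each a list of 2 entries, a list of its own where there are three numbers: the shift along the tool's x, y, z in mm, then the turn about the tool's z in rad. A call has 1 to 5 rows; each row shifts and turns the commanded pose from where the row before left it, along the tool's axes as they then stand; what a row does not reach is not made up. A row lasts 1/10 s, in which the tool goes at most 50 mm and 8.59 degrees, less where a joint would pass 70% of its speed; a pose out of reach is approached as far as the arm can. A call with a gripper value outside its range is refused whole. OPENING is the finger opening in mm, from 0 to 88.1, set as the call begins (- or left out, the last holds). The fingers move at their own pace and stop on an object; FORCE is the grip in N (left out, the last holds). Time passes only in rows, so rows that do not move let the fingers close. It gives the time, the measured TCP pose, the force and the opening at its end, in the units of the state.
- sensors.state(): the state, without advancing time (a new reading comes with each control period).
- vision.grab_frame(name): name is "side" or "top"; returns a dict with "image" (384x512x3 uint8, red, green, blue), "z_map" (384x512 float32, m along the optical axis (not along the pixel's ray), 0 where there is no reading), "K" (3x3 intrinsics, pixels), "R" (3x3) and "t" (3): a world point X has camera coordinates R X + t. Camera axes: x right, y down, z forward; pixel columns grow to the right and rows downward; lengths in m; the calibration is good to about 2 mm. A picture is of the moment at which its call begins.
- order.close_job(): hands the job in, once; it reports no verdict.
The state is a dict: "time_s": time; "qpos": joint angles; "joint_vel": joint speeds; "joint_efforts": joint torques, N m; "eef_pos": TCP position; "tcp_rot": TCP orientation; "wrist_force": force on the tool from outside, world axes, zero at the start; "wrist_torque": the same for the moment, N m; "width": finger opening in m.
Only numpy, scipy, OpenCV 4.12 (cv2) and the standard library are available. Lean on these libraries where they do the work, as an engineer would, in place of code of your own. Each camera call takes 0.05 s, during which the arm holds its last target.

TASK

With the yellow scraper block, push the four brass chips off the back edge of the bench gauge's steel plate into the blue bin behind it (never with the fingers), and stand the block back upright on the desk. Then press the gauge's red lever pad down until the dial's pointer stands in the green band, and finish while still holding it there, so that the next shaft can be laid between the opened jaws. Do not shift the two steel shafts that stand nearby.

Things in the scene. Friction and masses are not known exactly. Their poses are not given: they have to be found in the camera images.
- plate_center (a point): Centre of the upper face of the steel measuring plate on the grey bench gauge (fixed to the desk; plate face 62 mm above the desk). +x points across the plate to its back edge, beyond which the bin stands; +y along the measuring axis to the fixed anvil; z up. The plate reaches from x = -50 to +45 mm and its back edge overhangs the bin.
- spindle_face (a point): Contact face of the gauge's sprung spindle, at x = 0, y = -35 mm, 14 mm above the plate when the lever is at rest; the lever draws it back. The fixed anvil's face lies opposite at y = +35 mm; its block reaches to y = +63 mm and stands 32 mm above the plate. Between the two the plate is free.
- scraper_center (a point): Centre of the loose scraper block: yellow with a black rubber foot, 22 mm thick (its x), 52 mm wide (y), 60 mm high (z), standing on the desk in front of the gauge; the point is 30 mm above its foot. Grip it across the 22 mm, best at the black ribs 36 to 50 mm above the foot, so that the fingertips clear the chips. With its x along the plate's x it passes spindle and anvil with 9 mm to spare each side.
- chip_0_center (a point): Centre of loose brass chip 0, a flat curl about 12 mm across and 8 mm high at its upturned end (10 g), lying on the steel plate; the point lies 3 mm above what it lies on.
- chip_1_center (a point): Centre of loose brass chip 1, a flat curl about 12 mm across and 8 mm high at its upturned end (10 g), lying on the steel plate; the point lies 3 mm above what it lies on.
- chip_2_center (a point): Centre of loose brass chip 2, a flat curl about 12 mm across and 8 mm high at its upturned end (10 g), lying on the steel plate; the point lies 3 mm above what it lies on.
- chip_3_center (a point): Centre of loose brass chip 3, a flat curl about 12 mm across and 8 mm high at its upturned end (10 g), lying on the steel plate; the point lies 3 mm above what it lies on.
- bin: Blue open parts bin, loose, its origin at the centre of its underside: 147 mm long (its x), 107 mm wide over the rim (its y), 52 mm high; inside about 116 by 76 mm, floor 3 mm thick. It stands behind the gauge with its near rim under the plate's back edge. The letter tray to the left of gauge and bin (fixed, from about x = 0.50 m and y = -0.05 m on) is 180 mm high: keep the arm clear of it.
- lever_pad (a point): Centre of the top of the round red pad (30 mm across) on the free end of the gauge's lever: press here, straight down. The lever's hinge runs along the plate's x, 70 mm from the pad towards the plate's +y, 46 mm above the desk. A spring holds it up (2.5 N at the pad to start, 8 N at the bottom). Pad's top about 73 mm above the desk at rest, 44 mm when fully down.
- dial_center (a point): Centre of the face of the gauge's dial, which lies face up between plate and lever (black case, radius 34 mm, top 91 mm above the desk).
- gauge_lever (a joint): Lever angle: 0 at rest (up), 0.40 rad fully down. It draws the spindle back 3 mm and turns the pointer 1.15 rad for each 0.1 rad.
- pointer_tip (a point): Tip of the black pointer on the dial, 23 mm from the dial's centre. It turns clockwise (seen from above) as the lever goes down.
- green_band (a point): Middle of the green band on the dial face, 23 mm from the dial's centre; the band reaches 0.43 rad to either side of it. It is set for the job at hand, differently each time, and does not move.
- gauge_pointer (a joint): Pointer angle, 0 at rest, clockwise positive, up to 4.6 rad: 11.5 times the lever angle.
- gauge_limit (a joint): Angle of the middle of the green band, on the scale of the pointer angle (the pointer is in the middle of the band when both are equal).
- pin_0: Bystander: loose steel stepped shaft, 21 mm across, 73 mm high, standing on end right of the bin; origin at the centre of its foot.
- pin_1: Bystander: a second such shaft.
- scraper: The scraper block itself; origin at the centre of its foot, axes as point scraper_center.
Things that resemble listed ones, but are neither listed nor needed, are in the scene too. Of the things that look like the scraper, take the one that is farthest to the robot's left at the start.

How it is judged:
By the outcome, as a careful person would: the job done as asked, in the order asked, and still so for the second after the job is handed in, while the arm keeps its last pose, push and grip.
It also fails if it takes over 51 s, if anything falls off the work surface, if the arm or the gripper's body presses on something with over 40 N, if the wrist force passes 120 N, or if a joint passes its speed limit or range.

## Working session

There is one attempt and no reset: what is moved stays moved. The work goes in short steps, Python scripts to look and compute and a shell command to move; the robot and the scene stay as the last step left them, time stands still between calls to the robot, and variables do not carry over. Pictures are saved under pics/ and viewed, and the job is handed in when it is done.

```bash
ls -la; mkdir -p pics
python3 - <<'E'
from rig import sensors, vision
import cv2, numpy as np
s=sensors.state(); print(s)
for n in("side","top"):
    f=vision.grab_frame(n); cv2.imwrite(f"pics/{n}0.png",f["image"][:,:,::-1]); np.savez(f"pics/{n}0.npz",**f)
    print(n,f["K"],f["R"],f["t"])
E
```

```text
total 12
drwxr-xr-x  3 agent agent 4096 Dec  6 21:50 .
drwxr-xr-x 23 root  root  4096 Dec  6 21:50 ..
drwxr-xr-x  2 agent agent 4096 Dec  6 21:50 pics
{'time_s': 0.0, 'qpos': array([-1.09118322,  0.68996009, -0.19452781,  1.56633192,  0.15733961,
        0.90248953, -0.21510142]), 'joint_vel': array([ 4.33602486e-04, -1.43471366e-03, -6.87075579e-05,  1.11919372e-04,
       -2.02282906e-03,  9.90040882e-04,  7.61768234e-04]), 'joint_efforts': array([ 9.20508573e-04, -5.27561152e+01, -1.26616392e+00, -1.53424573e+01,
       -5.25027502e-02,  6.54294287e-03,  1.67313101e-04]), 'eef_pos': array([0.26925604, 0.56328418, 0.21022857]), 'tcp_rot': array([3.14143980e+00, 1.78572156e-03, 1.12509983e+00]), 'wrist_force': array([0.38849181, 0.18862269, 0.28974184]), 'wrist_torque': array([-0.00739737,  0.05745975, -0.07641251]), 'width': 0.08810316364840058}
side [[377.17708637   0.         254.16250747]
 [  0.         377.17708637 191.05619122]
 [  0.           0.           1.        ]] [[ 0.83831798 -0.54473283 -0.02211572]
 [-0.21262051 -0.28932083 -0.93331987]
 [ 0.50201144  0.78712108 -0.35836423]] [-0.58483734  0.10309959  0.8332109 ]
top [[461.74933717   0.         257.73260173]
 [  0.         461.74933717 194.28319881]
 [  0.           0.           1.        ]] [[ 0.0179311  -0.99965068  0.01941622]
 [-0.99305517 -0.02006442 -0.11592606]
 [ 0.11627514 -0.01720269 -0.99306805]] [-0.30621038  0.54093784  0.88098963]
```

View pics/side0.png

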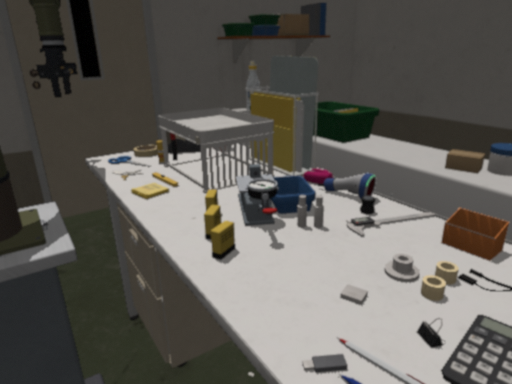

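View pics/top0.png

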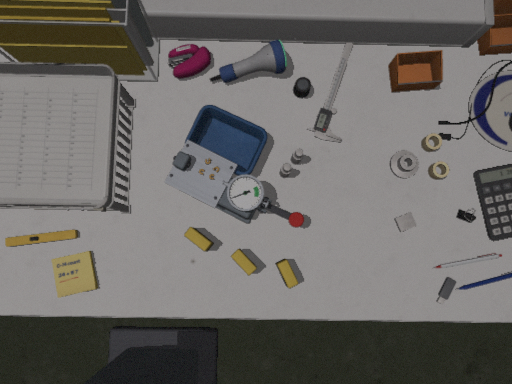

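```bash
cat > h.py <<'E'
import numpy as np, cv2
from rig import sensors, vision
def load(n):
    return dict(np.load(f"pics/{n}.npz"))
def grab(name,tag):
    f=vision.grab_frame(name); np.savez(f"pics/{tag}.npz",**f); return f
def ray(f,u,v,z):
    d=f["R"].T@np.linalg.inv(f["K"])@np.array([u,v,1.]); c=-f["R"].T@f["t"]
    return c+d*(z-c[2])/d[2]
def pt(f,u,v):
    Z=f["z_map"][int(round(v)),int(round(u))]
    return f["R"].T@(Z*(np.linalg.inv(f["K"])@np.array([u,v,1.]))-f["t"])
def proj(f,X):
    p=f["K"]@(f["R"]@np.array(X)+f["t"]); return p[:2]/p[2]
def crop(f,u0,v0,u1,v1,k,name):
    im=cv2.resize(f["image"][v0:v1,u0:u1,::-1],None,fx=k,fy=k,interpolation=cv2.INTER_CUBIC); cv2.imwrite(f"pics/{name}.png",im)
E
python3 - <<'E'
from h import *
t=load("top0"); s=load("side0")
crop(t,150,90,330,300,4,"tc0") if 0 else crop(t,155,95,335,235,4,"tc0")
crop(t,155,200,335,300,4,"tc1")
crop(s,190,150,340,270,5,"sc0")
print(-t["R"].T@t["t"])
for n,(u,v) in dict(sc=(198,239),s2=(244,263),s3=(288,274),pad=(296,220),dial=(245,193),plate=(205,178),pin0=(298,155),pin1=(286,169),bin=(230,140),tray=(128,140)).items(): print(n,pt(t,u,v))
E
```

```text
[ 0.44023461 -0.28009441  0.94353689]
sc [ 0.45593576 -0.18283758  0.05474422]
s2 [ 0.41222731 -0.27175477  0.05995896]
s3 [ 0.39301706 -0.35547365  0.05867095]
pad [ 0.49463422 -0.36821403  0.07431331]
dial [ 0.54213405 -0.27113879  0.08969453]
plate [ 0.57323306 -0.19306044  0.06024919]
pin0 [ 0.62010354 -0.37137136  0.07095284]
pin1 [ 0.59217218 -0.34847889  0.07168126]
bin [ 0.66292711 -0.23670169  0.00203464]
tray [ 0.65457684 -0.02999143  0.01756117]
```

View pics/tc0.png

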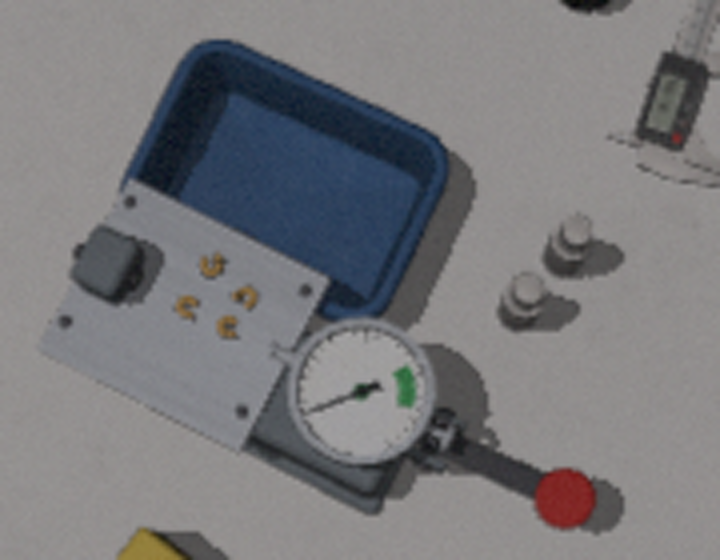

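View pics/tc1.png

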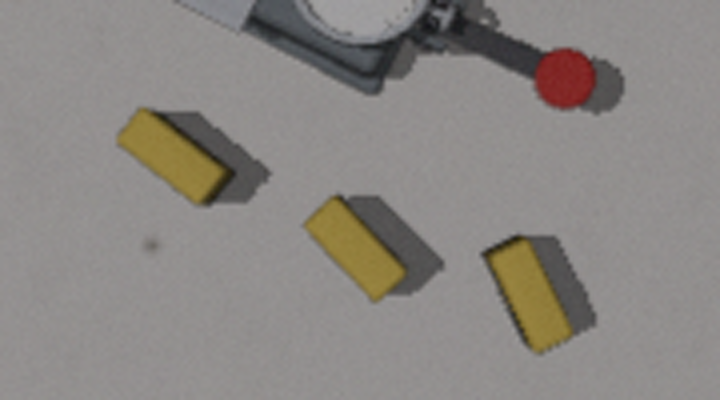

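View pics/sc0.png

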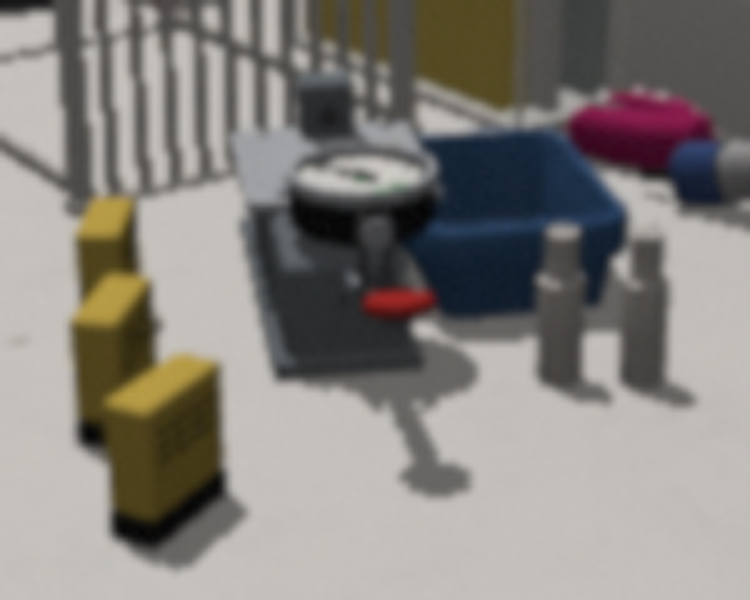

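```bash
cat > meas.py <<'E'
from h import *
t=load("top0"); s=load("side0")
c=lambda u,v,z:ray(t,u/4+155-.375,v/4+95-.375,z)
P={k:c(*v,.062) for k,v in dict(fl=(38,348),bl=(127,178),br=(330,280),fr=(240,452)).items()}
for k in P: print(k,P[k])
n=np.linalg.norm
print("sides",n(P['bl']-P['fl']),n(P['br']-P['fr']),n(P['bl']-P['br']),n(P['fl']-P['fr']))
ex=(P['bl']-P['fl']+P['br']-P['fr']); 
ey=(P['bl']-P['br']+P['fl']-P['fr']); print("ang x",np.arctan2(ex[1],ex[0]),"ang y-90",np.arctan2(-ey[0],ey[1]))
mid=sum(P.values())/4; print("mid of plate (x=-2.5)",mid)
hsv=cv2.cvtColor(t["image"],cv2.COLOR_RGB2HSV)
def blobs(m,amin):
    k,l,st,ce=cv2.connectedComponentsWithStats(m.astype(np.uint8))
    return [(st[i,4],ce[i],l==i) for i in range(1,k) if st[i,4]>=amin]
H,S,V=[hsv[:,:,i].astype(int) for i in range(3)]
roi=np.zeros(H.shape,bool); roi[95:300,155:335]=1
print("yellow top")
for a,ce,m in blobs(roi&(H>18)&(H<32)&(S>120)&(V>110),40):
    cs,_=cv2.findContours(m.astype(np.uint8),cv2.RETR_EXTERNAL,cv2.CHAIN_APPROX_NONE)
    bx=cv2.boxPoints(cv2.minAreaRect(cs[0])); w=np.array([ray(t,*b,.06) for b in bx])
    e=[w[1]-w[0],w[2]-w[1]]; L=max(e,key=n); 
    print(a,ce,ray(t,*ce,.06),[n(x) for x in e],"long-axis ang",np.arctan2(L[1],L[0]))
roi[95:185,155:335]=1; 
pl=np.zeros(H.shape,bool); pl[150:190,190:225]=1
print("chips")
for a,ce,m in blobs(pl&(S>90)&(H<30),4): print(a,ce,ray(t,*ce,.065))
rd=[b for b in blobs(roi&((H<8)|(H>172))&(S>150),40)]
for a,ce,m in rd: print("red",a,ce,ray(t,*ce,.073))
for a,ce,m in blobs(roi&(H>40)&(H<85)&(S>90),3): print("green",a,ce,ray(t,*ce,.091))
E
python3 meas.py
```

```text
fl [ 0.56429516 -0.11510964  0.062     ]
bl [ 0.64856927 -0.1547346   0.062     ]
br [ 0.6004223 -0.2544479  0.062    ]
fr [ 0.51609975 -0.2133832   0.062     ]
sides 0.09312498145666903 0.09379020678907223 0.11072882638020519 0.10945542850584894
ang x -0.44637810210577444 ang y-90 -0.4528783508629309
mid of plate (x=-2.5) [ 0.58234662 -0.18441884  0.062     ]
yellow top
269 [196.95910781 238.39405204] [ 0.45695286 -0.18140142  0.06      ] [np.float64(0.01970641471795687), np.float64(0.04953376106437501)] long-axis ang -2.2211360932733433
268 [243.29850746 261.73134328] [ 0.41458214 -0.27037686  0.06      ] [np.float64(0.019130036600563855), np.float64(0.04863674728134539)] long-axis ang -2.3695473719936784
282 [287.32269504 273.56382979] [ 0.39388043 -0.35406938  0.06      ] [np.float64(0.01984597920249841), np.float64(0.049664017009219394)] long-axis ang -2.6888252670642507
chips
15 [207.33333333 161.33333333] [ 0.60508012 -0.19700499  0.065     ]
12 [216.33333333 168.5       ] [ 0.59145321 -0.21472094  0.065     ]
13 [200.76923077 171.        ] [ 0.58594765 -0.18498917  0.065     ]
13 [211.23076923 176.15384615] [ 0.57635093 -0.20535868  0.065     ]
red 161 [295.85714286 219.11801242] [ 0.49637841 -0.36806293  0.073     ]
green 30 [255.96666667 191.06666667] [ 0.54601332 -0.29146903  0.091     ]
```

Run:
```python
from h import *
t=load("top0"); s=load("side0")
crop(t,165,140,265,215,8,"tc2")
crop(s,225,165,295,215,10,"sc2")
```

```text
(no output)
```

View pics/tc2.png

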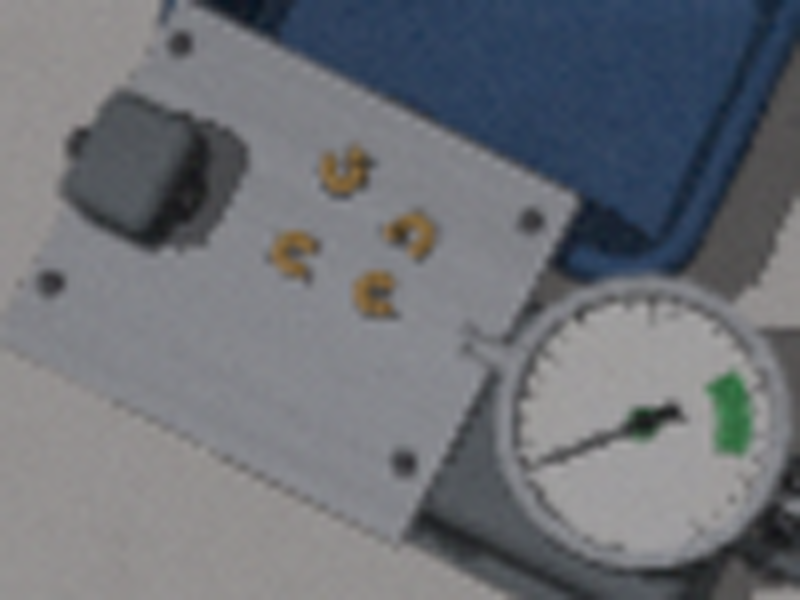

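View pics/sc2.png

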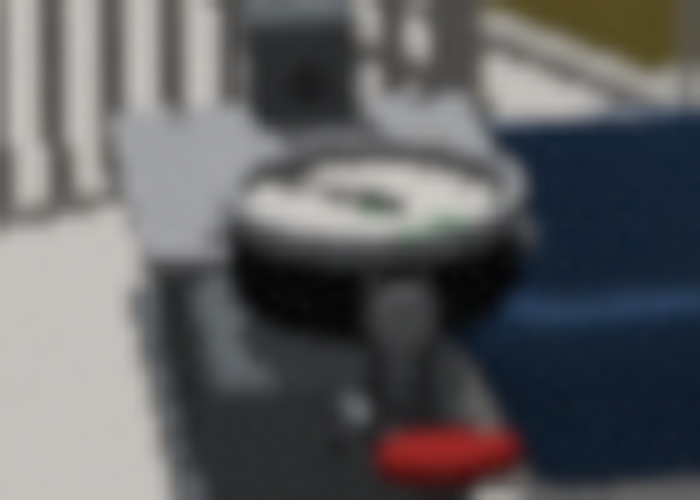

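Run:
```python
from h import *
t=load("top0")
c=lambda u,v,z:ray(t,u/8+165-.44,v/8+140-.44,z)
a=-.45; ex=np.array([np.cos(a),np.sin(a)]); ey=np.array([-ex[1],ex[0]])
o=np.array([.58235,-.18442])+.0025*ex
f=lambda p:(1e3*np.array([(p[:2]-o)@ex,(p[:2]-o)@ey])).round(1)
for nme,uvz in dict(anv_nr=(150,240,.094),anv_br=(205,120,.094),anv_bl=(115,92,.094),anv_fl=(65,190,.094),spin=(468,342,.076),spin2=(465,352,.076),dial=(643,423,.091),ptip=(528,467,.091),green=(733,415,.091)).items(): print(nme,f(c(*uvz)),c(*uvz))
for n,(x,y) in dict(c0=(.60508,-.197),c1=(.59145,-.21472),c2=(.58595,-.18499),c3=(.57635,-.20536),pad=(.4964,-.36806),scr=(.45695,-.1814)).items(): print(n,f(np.array([x,y])))
d=c(643,423,.091);p=c(528,467,.091);g=c(733,415,.091)
A=lambda q:np.arctan2(*(q-d)[[1,0]]); print("limit",(A(p)-A(g))%(2*np.pi),np.linalg.norm(p-d),np.linalg.norm(g-d))
```

```text
anv_nr [-14.3  26.2] [ 0.58316045 -0.15567413  0.094     ]
anv_br [16.6 28.1] [ 0.61177495 -0.16742553  0.094     ]
anv_bl [13.  49.9] [ 0.61795751 -0.14625349  0.094     ]
anv_fl [-12.8  49.3] [ 0.59451578 -0.13553834  0.094     ]
spin [ -0.2 -48.4] [ 0.56332236 -0.22901357  0.076     ]
spin2 [ -2.7 -48.9] [ 0.56091736 -0.22836796  0.076     ]
dial [ -0.2 -95.1] [ 0.54303342 -0.27100936  0.091     ]
ptip [-21.5 -76. ] [ 0.53221649 -0.24457075  0.091     ]
green [  10.9 -112.9] [ 0.54533122 -0.29188788  0.091     ]
c0 [23.4 -1.4]
c1 [ 18.9 -23.3]
c2 [1.  1.1]
c3 [  1.2 -21.5]
pad [  -0.  -202.7]
scr [-116.7  -51.8]
limit 3.4203333492788364 0.02856582259252372 0.021004579499219658
```

```bash
cat > togo.py <<'E'
import sys, numpy as np
from scipy.spatial.transform import Rotation as Ro
from rig import sensors
# usage: x y z(mm) yaw  n  : remaining shift in tool axes, per row of n rows
x,y,z,yaw=[float(v) for v in sys.argv[1:5]]; n=int(sys.argv[5])
s=sensors.state(); R=Ro.from_euler("xyz",s["tcp_rot"]); p=s["eef_pos"]*1e3
print("pos",p.round(1),"rot",s["tcp_rot"].round(3),"F",s["wrist_force"].round(1),"w",round(s["width"]*1e3,1),"t",round(s["time_s"],2),"q7",s["qpos"][6].round(2))
dy=(s["tcp_rot"][2]-yaw+np.pi)%(2*np.pi)-np.pi; step=(np.array([x,y,z])-p)/n
print("total turn",dy.round(3),"total world",(step*n).round(1))
for i in range(min(n,5)):
    Rt=R*Ro.from_rotvec([0,0,dy/n*i]); print(i,Rt.inv().apply(step).round(1),round(dy/n,3))
E
python3 togo.py 457 -181 210 -0.65 20
```

```text
pos [269.2 563.4 210.3] rot [3.142e+00 2.000e-03 1.125e+00] F [-0.   0.5 -0.8] w 88.4 t 0.1 q7 -0.22
total turn 1.775 total world [ 1.878e+02 -7.444e+02 -3.000e-01]
0 [-29.5  24.5   0.1] 0.089
1 [-27.2  27.    0.1] 0.089
2 [-24.7  29.3   0.1] 0.089
3 [-22.   31.4   0.1] 0.089
4 [-19.2  33.3   0.1] 0.089
```

```bash
python3 -m crank '[[[-29,25,0],0.09],[[-27,27,0],0.09],[[-25,29,0],0.09],[[-22,31,0],0.09],[[-19,33,0],0.09]]' 46 20; python3 togo.py 457 -181 210 -0.65 15
```

```text
time_s: 0.6
eef_pos: [0.316, 0.3771, 0.2108]
tcp_rot: [3.141, 0.0, 0.671]
wrist_force: [-0.2, -0.7, -1.1]
width: 0.0503
pos [316.  377.1 210.8] rot [3.141 0.    0.671] F [-0.2 -0.7 -1.1] w 50.3 t 0.6 q7 -0.37
total turn 1.321 total world [ 141.  -558.1   -0.8]
0 [-15.8  35.    0.1] 0.088
1 [-12.6  36.2   0.1] 0.088
2 [-9.4 37.2  0.1] 0.088
3 [-6.1 37.9  0.1] 0.088
4 [-2.7 38.3  0.1] 0.088
```

```bash
python3 -m crank '[[[-16,35,0],0.09],[[-13,36,0],0.09],[[-9,37,0],0.09],[[-6,38,0],0.09],[[-3,38,0],0.09]]' ; python3 togo.py 457 -181 210 -0.65 10
```

```text
time_s: 1.1
eef_pos: [0.3625, 0.1916, 0.211]
tcp_rot: [3.142, 0.0, 0.222]
wrist_force: [1.4, -0.2, 0.3]
width: 0.0461
pos [362.5 191.6 211. ] rot [3.142 0.    0.222] F [ 1.4 -0.2  0.3] w 46.1 t 1.1 q7 -0.36
total turn 0.872 total world [  94.5 -372.6   -1. ]
0 [ 1.  38.4  0.1] 0.087
1 [ 4.4 38.2  0.1] 0.087
2 [ 7.7 37.7  0.1] 0.087
3 [10.9 36.9  0.1] 0.087
4 [14.1 35.8  0.1] 0.087
```

```bash
python3 -m crank '[[[1,38,0],0.09],[[4,38,0],0.09],[[8,38,0],0.09],[[11,37,0],0.09],[[14,36,0],0.09]]' ; python3 togo.py 457 -181 210 -0.65 5
```

```text
time_s: 1.6
eef_pos: [0.4091, 0.0051, 0.211]
tcp_rot: [-3.141, 0.0, -0.228]
wrist_force: [0.5, -0.1, -0.2]
width: 0.0458
pos [409.1   5.1 211. ] rot [-3.141  0.    -0.228] F [ 0.5 -0.1 -0.2] w 45.8 t 1.6 q7 -0.24
total turn 0.422 total world [  47.9 -186.1   -1. ]
0 [17.8 34.1  0.2] 0.084
1 [20.6 32.5  0.2] 0.084
2 [23.2 30.6  0.2] 0.084
3 [25.7 28.6  0.2] 0.084
4 [28.  26.3  0.2] 0.084
```

```bash
python3 -m crank '[[[18,34,0],0.08],[[21,32,0],0.08],[[23,31,0],0.08],[[26,29,0],0.08],[[28,26,0],0.08]]' ; python3 -m crank '[[[0,0,20],0],[[0,0,40],0],[[0,0,30],0],[[0,0,0],0]]'; python3 togo.py 457 -181 120 -0.65 1
python3 - <<'E'
from h import *
t=grab("top","t1"); s=grab("side","s1"); crop(t,130,150,330,300,4,"t1"); crop(s,170,100,330,220,5,"s1")
E
```

```text
time_s: 2.1
eef_pos: [0.4597, -0.1806, 0.2108]
tcp_rot: [-3.142, 0.001, -0.628]
wrist_force: [0.6, 1.0, -0.3]
width: 0.0458
time_s: 2.5
eef_pos: [0.4571, -0.178, 0.118]
tcp_rot: [3.14, 0.008, -0.625]
wrist_force: [-0.3, -0.3, 0.0]
width: 0.0463
pos [ 457.1 -178.   118. ] rot [ 3.14   0.008 -0.625] F [-0.3 -0.3  0. ] w 46.3 t 2.5 q7 -0.12
total turn 0.025 total world [-0.1 -3.   2. ]
0 [ 1.7  2.5 -2.1] 0.025
```

View pics/t1.png

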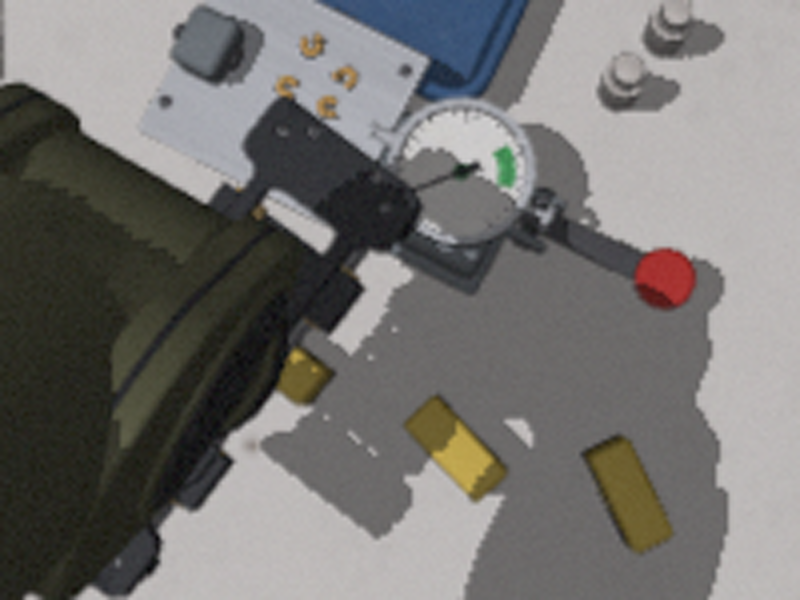

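View pics/s1.png

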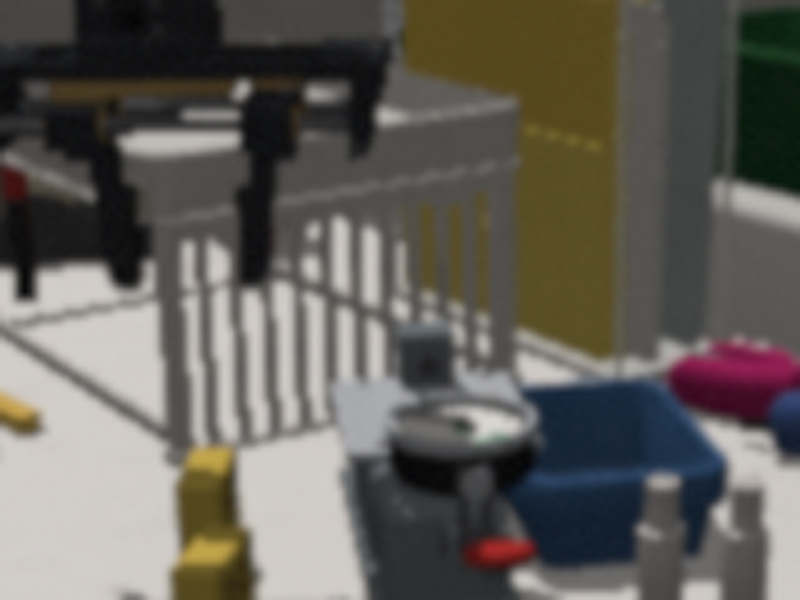

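```bash
python3 -m crank '[[[2,2,30],0.025],[[0,0,30],0],[[0,0,15],0],[[0,0,0],0]]'; python3 togo.py 457 -181 31 -0.65 1
```

```text
time_s: 3.0
eef_pos: [0.4604, -0.1818, 0.046]
tcp_rot: [-3.142, 0.0, -0.65]
wrist_force: [-0.9, 0.1, 0.6]
width: 0.0461
pos [ 460.4 -181.8   46. ] rot [-3.142  0.    -0.65 ] F [-0.9  0.1  0.6] w 46.1 t 3.0 q7 -0.1
total turn 0.0 total world [ -3.4   0.8 -15. ]
0 [-3.2  1.4 15. ] 0.0
```

```bash
python3 -m crank '[[[-3,1,5],0],[[0,0,5],0],[[0,0,4],0],[[0,0,0],0]]'; python3 togo.py 457 -181 31 -0.65 1
python3 - <<'E'
from h import *
s=grab("side","s2"); crop(s,170,120,320,240,5,"s2")
E
```

```text
time_s: 3.4
eef_pos: [0.4574, -0.1809, 0.0321]
tcp_rot: [-3.141, -0.0, -0.65]
wrist_force: [-0.0, -0.7, 0.3]
width: 0.0459
pos [ 457.4 -180.9   32.1] rot [-3.141 -0.    -0.65 ] F [-0.  -0.7  0.3] w 45.9 t 3.4 q7 -0.1
total turn 0.0 total world [-0.4 -0.1 -1.1]
0 [-0.2  0.3  1.1] 0.0
```

View pics/s2.png

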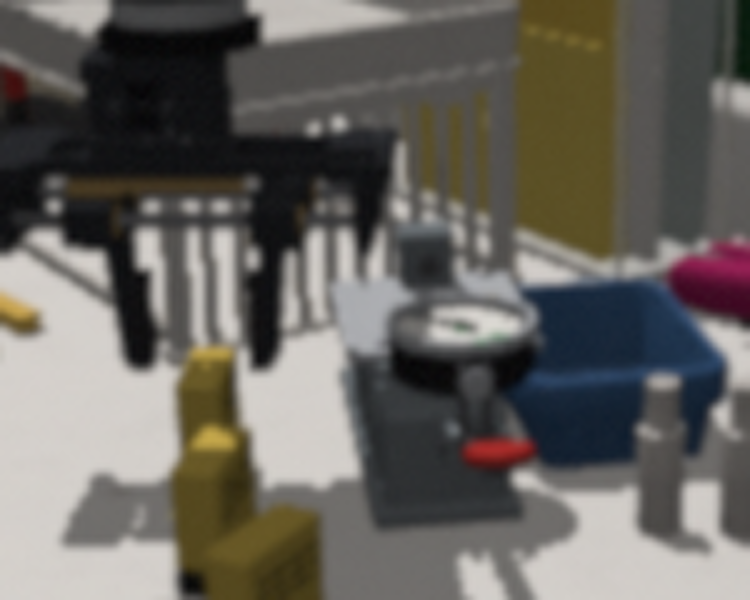

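Run:
```python
from h import *
s=load("s2"); t=load("t1")
for X in [(.457,-.181,.032),(.457,-.181,.06),(.4146,-.27,.06),(.457,-.181,.105)]: print(X,proj(s,X))
for uv in [(198,191),(222,191),(210,193)]: print(pt(s,*uv))
```

```text
(0.457, -0.181, 0.032) [211.06220359 202.85799307]
(0.457, -0.181, 0.06) [210.32105497 192.02148351]
(0.4146, -0.27, 0.06) [211.40479995 208.37261879]
(0.457, -0.181, 0.105) [209.09461499 174.08941409]
[ 0.42905993 -0.17316161  0.06654125]
[ 0.47605195 -0.20473294  0.06562264]
[ 0.45665464 -0.17958835  0.05713226]
```

Run:
```python
from h import *
print(sensors.state()["eef_pos"],sensors.state()["qpos"])
s1=load("s1")
for uv in [(195,155),(221,155)]: print(pt(s1,*uv))
s=grab("side","s3"); crop(s,170,120,320,240,5,"s3")
for uv in [(198,191),(222,191),(198,193),(198,195),(198,197),(198,199)]: print(pt(s,*uv))
print(sensors.state()["eef_pos"])
```

```text
[ 0.4574103  -0.18084819  0.03218553] [ 0.23856419  0.84267124  0.07296431  2.0990789  -0.26729235  0.20795349
 -0.1009298 ]
[ 0.43039382 -0.16958934  0.1531652 ]
[ 0.47921268 -0.20370555  0.15240699]
[ 0.42996562 -0.17107688  0.06568906]
[ 0.47520871 -0.20636557  0.06632052]
[ 0.42833758 -0.17388087  0.061877  ]
[ 0.48756384 -0.03626944 -0.00112513]
[ 0.48239586 -0.04708518 -0.00237954]
[ 0.47445491 -0.06433821 -0.00071629]
[ 0.45738954 -0.18087223  0.03221417]
```

View pics/s3.png

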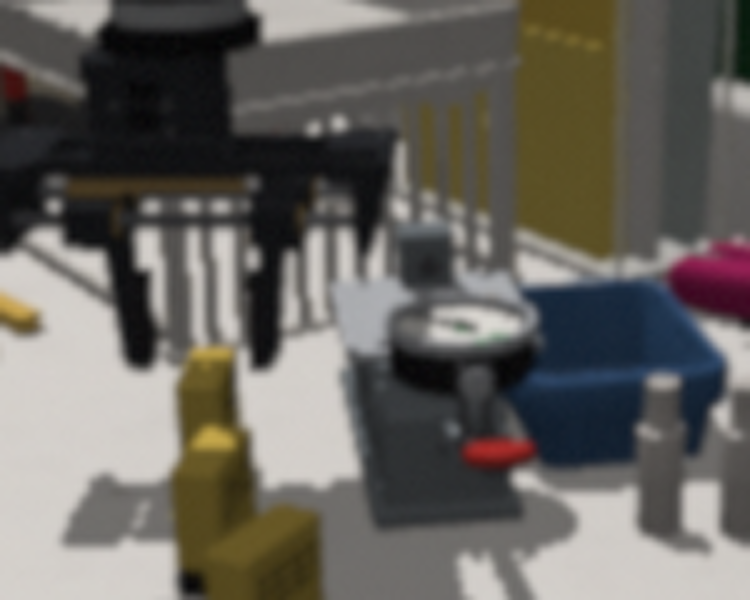

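The reported TCP height disagrees with the side view: the camera puts the fingertips (px 198,193 and 222,193) at z≈62 mm, but the state reports 32 mm. The xy position agrees. I'll trust the camera and descend in steps, checking as I go.

```bash
python3 -m crank '[[[0,0,8],0],[[0,0,8],0],[[0,0,0],0]]';  python3 - <<'E'
from h import *
s=grab("side","s4"); crop(s,170,120,320,240,5,"s4"); print(sensors.state()["eef_pos"])
for c in (197,198,199,200):
  for r in range(190,206,1): 
    p=pt(s,c,r)
    if abs(p[1]+.173)<.02: q=p
  print(c,q)
E
```

```text
time_s: 3.8
eef_pos: [0.4565, -0.1805, 0.0148]
tcp_rot: [3.141, 0.002, -0.65]
wrist_force: [-0.7, -0.1, 0.8]
width: 0.0458
[ 0.45664135 -0.18065113  0.01522314]
197 [ 0.42563133 -0.17039765  0.04095531]
198 [ 0.42801779 -0.17127406  0.04324241]
199 [ 0.42921091 -0.1744135   0.04399825]
200 [ 0.43259851 -0.17252241  0.04254605]
```

View pics/s4.png

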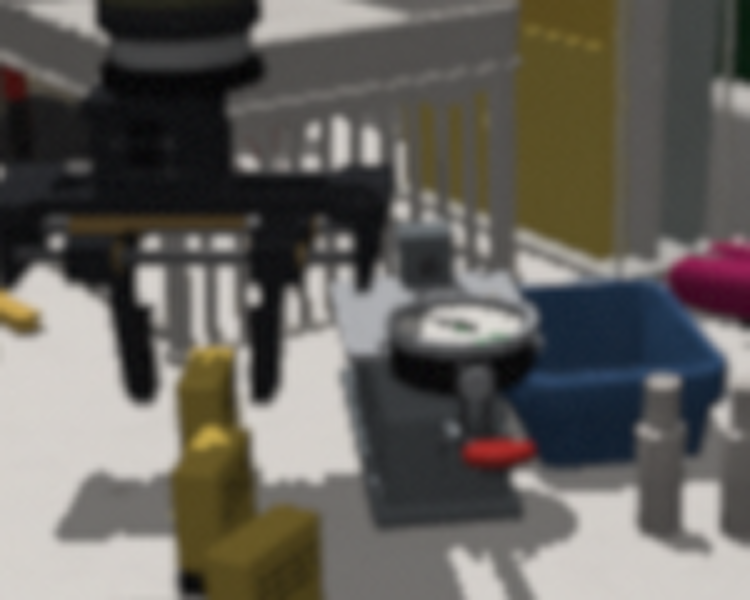

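Run:
```python
from h import *
s=load("s4")
for uv in [(243,172),(243,175),(243,177),(244,176),(245,173),(247,165),(240,165),(252,180),(256,185),(253,188),(240,184)]: print(uv,pt(s,*uv).round(4))
```

```text
(243, 172) [ 0.5031 -0.2588  0.1215]
(243, 175) [ 0.5016 -0.2608  0.1153]
(243, 177) [ 0.503  -0.2581  0.1096]
(244, 176) [ 0.507  -0.2561  0.1106]
(245, 173) [ 0.5186 -0.2415  0.1115]
(247, 165) [ 0.519  -0.2508  0.1328]
(240, 165) [ 0.4977 -0.2559  0.138 ]
(252, 180) [ 0.5386 -0.2391  0.0896]
(256, 185) [ 0.5354 -0.2608  0.0842]
(253, 188) [ 0.5119 -0.2848  0.0894]
(240, 184) [ 0.5437 -0.1739  0.0595]
```

```bash
python3 -m crank '[[[0,0,6],0],[[0,0,5],0],[[0,0,0],0]]'; python3 -m crank '[[[0,0,0],0],[[0,0,0],0],[[0,0,0],0],[[0,0,0],0],[[0,0,0],0]]' 10 30
python3 - <<'E'
from h import *
s=grab("side","s5"); crop(s,170,120,320,240,5,"s5"); print(sensors.state())
E
```

```text
time_s: 4.15
eef_pos: [0.4568, -0.1807, 0.0043]
tcp_rot: [3.141, 0.001, -0.65]
wrist_force: [-0.5, 0.2, -0.4]
width: 0.0459
time_s: 4.65
eef_pos: [0.4573, -0.1809, 0.0051]
tcp_rot: [-3.141, -0.0, -0.65]
wrist_force: [0.0, 0.2, 0.4]
width: 0.022
{'time_s': 4.7, 'qpos': array([ 0.25207994,  0.89619863,  0.05085912,  2.10260125, -0.27214716,
        0.14852671, -0.09681353]), 'joint_vel': array([ 0.00164514, -0.0002074 ,  0.00108646,  0.0014233 ,  0.00018191,
        0.00135824, -0.00093964]), 'joint_efforts': array([ 1.23891776e-02, -4.84146416e+01,  2.14169316e+00, -2.76835330e+00,
       -7.75213412e-03,  2.26908684e-02,  5.66397066e-04]), 'eef_pos': array([ 0.45731298, -0.18086227,  0.00510872]), 'tcp_rot': array([-3.14141898e+00, -2.41506346e-04, -6.49958889e-01]), 'wrist_force': array([-0.88128315, -0.00888423,  0.59543857]), 'wrist_torque': array([-0.02627581,  0.12374013, -0.03500991]), 'width': 0.021794682335268854}
```

View pics/s5.png

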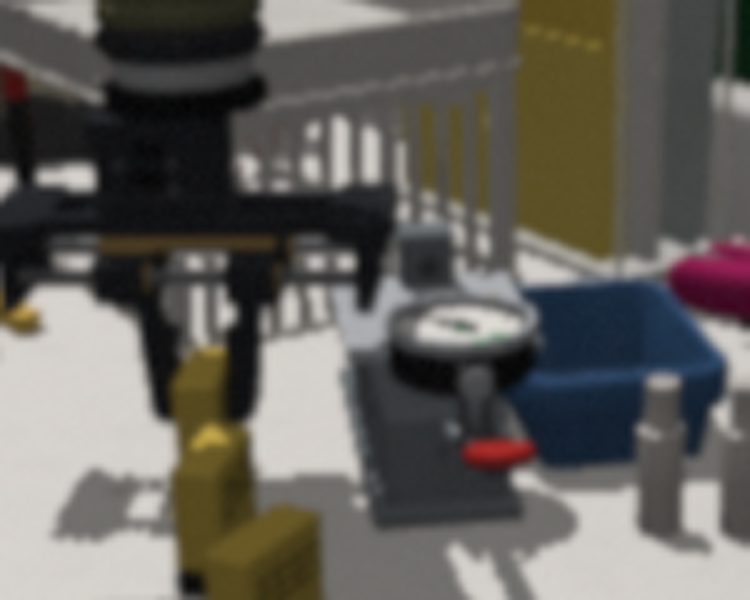

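```bash
python3 -m crank '[[[0,0,-10],0],[[0,0,-40],0],[[0,0,-45],0],[[0,0,-15],0]]' - 35;  python3 togo.py 548.2 -182.7 115 -0.45 3
```

```text
time_s: 5.1
eef_pos: [0.4586, -0.1816, 0.1189]
tcp_rot: [-3.14, -0.005, -0.651]
wrist_force: [-0.0, -0.2, -0.9]
width: 0.0218
pos [ 458.6 -181.6  118.9] rot [-3.14  -0.005 -0.651] F [-0.  -0.2 -0.9] w 21.8 t 5.1 q7 -0.12
total turn -0.201 total world [89.6 -1.1 -3.9]
0 [ 24.  -17.8   1.5] -0.067
1 [ 25.1 -16.2   1.5] -0.067
2 [ 26.1 -14.4   1.5] -0.067
```

```bash
python3 -m crank '[[[24,-18,0],-0.067],[[25,-16,0],-0.067],[[26,-14,0],-0.067],[[0,0,0],0],[[0,0,0],0]]';  python3 togo.py 548.2 -182.7 72 -0.45 1
python3 - <<'E'
from h import *
s=grab("side","s6"); crop(s,190,100,310,200,6,"s6")
t=grab("top","t6"); crop(t,140,100,340,250,4,"t6")
for uv in [(0,0)]: pass
E
```

```text
time_s: 5.6
eef_pos: [0.546, -0.1819, 0.1152]
tcp_rot: [3.142, 0.001, -0.449]
wrist_force: [-0.3, -0.1, 0.3]
width: 0.0219
pos [ 546.  -181.9  115.2] rot [ 3.142e+00  1.000e-03 -4.490e-01] F [-0.3 -0.1  0.3] w 21.9 t 5.6 q7 -0.05
total turn 0.001 total world [  2.2  -0.8 -43.2]
0 [ 2.4 -0.3 43.2] 0.001
```

View pics/s6.png

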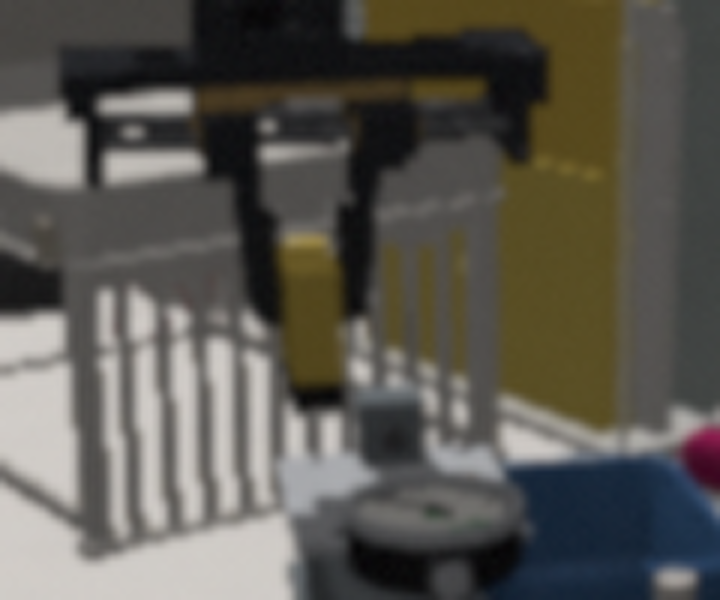

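View pics/t6.png

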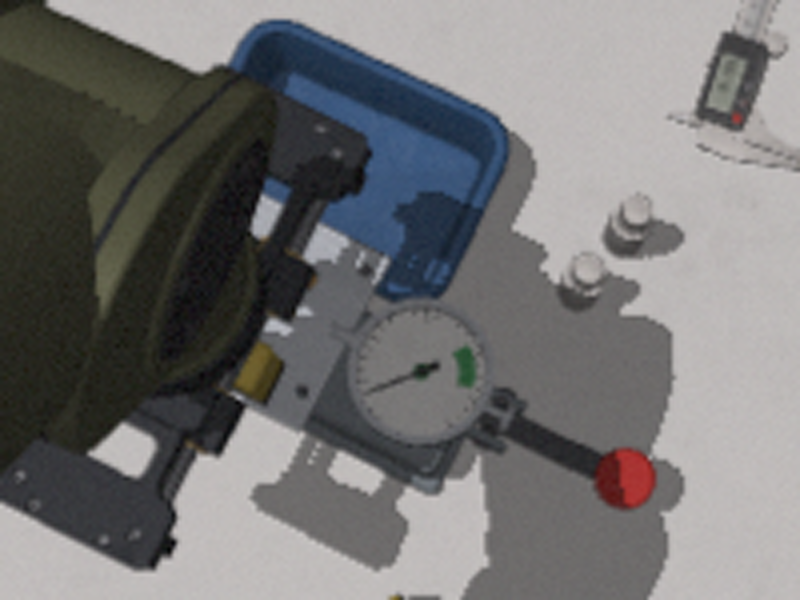

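Run:
```python
from h import *
s=load("s6");t=load("t6")
a=-.45; ex=np.array([np.cos(a),np.sin(a)]); ey=np.array([-ex[1],ex[0]]); o=np.array([.5788,-.1975])
for uv in [(242,145),(242,152),(242,160),(243,164),(243,165),(243,166),(243,167),(238,165),(246,165),(238,150),(246,150)]:
  p=pt(s,*uv); print(uv,p.round(4),((p[:2]-o)@ex*1e3).round(1),((p[:2]-o)@ey*1e3).round(1))
for uv in [(203,193),(205,190),(207,192),(207,195),(206,197),(202,198),(208,193)]:
  p=pt(t,*uv); print(uv,t["image"][uv[1],uv[0]],p.round(4),((p[:2]-o)@ex*1e3).round(1),((p[:2]-o)@ey*1e3).round(1))
```

```text
(242, 145) [ 0.5349 -0.2051  0.1674] -36.2 -25.9
(242, 152) [ 0.5342 -0.2052  0.1507] -36.8 -26.4
(242, 160) [ 0.533  -0.2059  0.1315] -37.6 -27.5
(243, 164) [ 0.5355 -0.2057  0.1212] -35.4 -26.2
(243, 165) [ 0.5353 -0.206   0.1188] -35.5 -26.6
(243, 166) [ 0.5341 -0.2078  0.117 ] -35.8 -28.7
(243, 167) [ 0.5323 -0.2107  0.1156] -36.2 -32.1
(238, 165) [ 0.531  -0.1896  0.1156] -46.5 -13.7
(246, 165) [ 0.5424 -0.208   0.118 ] -28.2 -25.3
(238, 150) [ 0.5254 -0.2021  0.1563] -46.1 -27.4
(246, 150) [ 0.5426 -0.2098  0.1551] -27.3 -26.8
(203, 193) [109  96  48] [ 0.4402 -0.2801  0.9435] -88.8 -134.6
(205, 190) [102  87  40] [ 0.5365 -0.2044  0.1686] -35.1 -24.6
(207, 192) [69 61 35] [ 0.5353 -0.2061  0.1502] -35.4 -26.7
(207, 195) [65 57 32] [ 0.5318 -0.2049  0.1351] -39.1 -27.1
(206, 197) [64 55 28] [ 0.5285 -0.2031  0.1331] -42.9 -26.9
(202, 198) [67 61 34] [ 0.5235 -0.199   0.1613] -49.1 -25.4
(208, 193) [63 57 27] [ 0.5355 -0.2065  0.1346] -35.1 -27.0
```

```bash
python3 -m crank '[[[2,0,15],0],[[0,0,20],0],[[0,0,10],0],[[0,0,0],0]]';  python3 togo.py 548.2 -182.7 68 -0.45 1; python3 -m crank '[[[0,0,1],0],[[0,0,1],0],[[0,0,0],0]]';  python3 togo.py 548.2 -182.7 68 -0.45 1
```

```text
time_s: 6.1
eef_pos: [0.5469, -0.1828, 0.0684]
tcp_rot: [3.141, 0.003, -0.449]
wrist_force: [0.0, 0.3, 0.0]
width: 0.0219
pos [ 546.9 -182.8   68.4] rot [ 3.141e+00  3.000e-03 -4.490e-01] F [0.  0.3 0. ] w 21.9 t 6.1 q7 -0.04
total turn 0.001 total world [ 1.3  0.1 -0.4]
0 [ 1.1 -0.7  0.4] 0.001
time_s: 6.4
eef_pos: [0.5483, -0.183, 0.0683]
tcp_rot: [-3.141, -0.0, -0.449]
wrist_force: [-1.1, 0.3, 0.0]
width: 0.022
pos [ 548.3 -183.    68.3] rot [-3.141 -0.    -0.449] F [-1.1  0.3  0. ] w 22.0 t 6.4 q7 -0.04
total turn 0.001 total world [-0.1  0.3 -0.3]
0 [-0.2 -0.2  0.3] 0.001
```

```bash
python3 -m crank '[[[0,0,1],0],[[0,0,0],0],[[0,0,0],0]]'; python3 -m crank '[[[0,0,1],0],[[0,0,0],0],[[0,0,0],0]]'
python3 - <<'E'
from h import *
s=grab("side","s7"); crop(s,200,120,300,200,8,"s7")
E
```

```text
time_s: 6.7
eef_pos: [0.5482, -0.1829, 0.0671]
tcp_rot: [-3.141, -0.0, -0.449]
wrist_force: [1.0, 0.4, -0.9]
width: 0.022
time_s: 7.0
eef_pos: [0.5484, -0.1829, 0.0669]
tcp_rot: [-3.141, -0.001, -0.449]
wrist_force: [-0.8, 0.5, 6.7]
width: 0.022
```

View pics/s7.png

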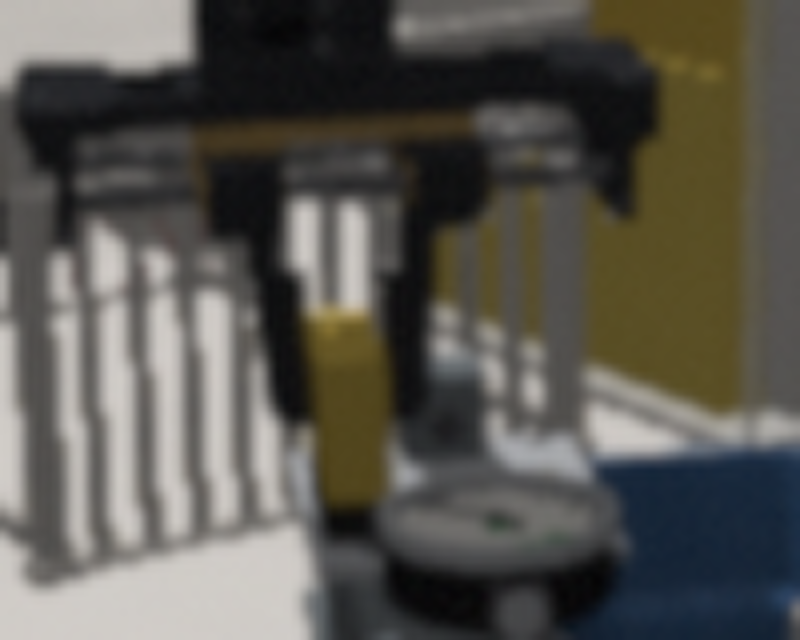

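```bash
python3 -m crank '[[[0,0,-1],0],[[8,0,0],0],[[8,0,0],0],[[8,0,0],0],[[8,0,0],0]]';  python3 togo.py 621.1 -217.9 67.6 -0.45 5
python3 - <<'E'
from h import *
s=grab("side","s8"); crop(s,200,120,300,200,8,"s8"); t=grab("top","t8"); crop(t,140,100,340,250,4,"t8")
E
```

```text
time_s: 7.55
eef_pos: [0.5769, -0.1969, 0.067]
tcp_rot: [3.142, 0.002, -0.449]
wrist_force: [-2.5, 1.0, 4.3]
width: 0.0217
pos [ 576.9 -196.9   67. ] rot [ 3.142e+00  2.000e-03 -4.490e-01] F [-2.5  1.   4.3] w 21.7 t 7.55 q7 -0.04
total turn 0.001 total world [ 44.2 -21.    0.6]
0 [ 9.8 -0.  -0.1] 0.0
1 [ 9.8 -0.1 -0.1] 0.0
2 [ 9.8 -0.1 -0.1] 0.0
3 [ 9.8 -0.1 -0.1] 0.0
4 [ 9.8 -0.1 -0.1] 0.0
```

View pics/s8.png

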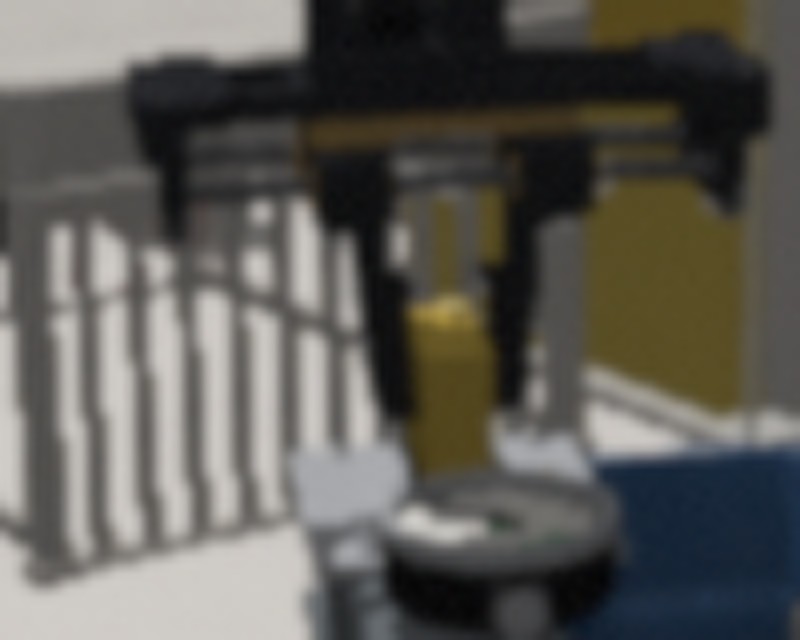

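View pics/t8.png

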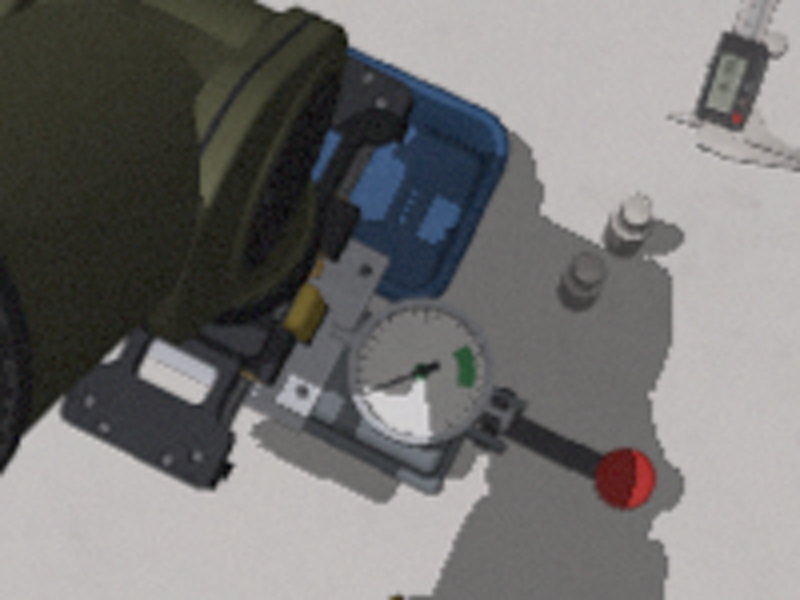

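```bash
python3 -m crank '[[[10,0,-0.5],0],[[10,0,0],0],[[10,0,0],0],[[10,0,0],0],[[10,0,0],0]]';  python3 togo.py 621.1 -217.9 67.6 -0.45 5; python3 -m crank '[[[0,0,0],0],[[0,0,0],0]]'
python3 - <<'E'
from h import *
s=grab("side","s9"); crop(s,200,120,300,200,8,"s9"); t=grab("top","t9"); crop(t,140,100,340,250,4,"t9")
E
```

```text
time_s: 8.15
eef_pos: [0.6229, -0.219, 0.0672]
tcp_rot: [-3.142, -0.001, -0.449]
wrist_force: [0.8, -0.6, 0.3]
width: 0.0216
pos [ 622.9 -219.    67.2] rot [-3.142e+00 -1.000e-03 -4.490e-01] F [ 0.8 -0.6  0.3] w 21.6 t 8.15 q7 -0.04
total turn 0.001 total world [-1.8  1.1  0.4]
0 [-0.4 -0.  -0.1] 0.0
1 [-0.4 -0.  -0.1] 0.0
2 [-0.4 -0.  -0.1] 0.0
3 [-0.4 -0.  -0.1] 0.0
4 [-0.4 -0.  -0.1] 0.0
time_s: 8.35
eef_pos: [0.6219, -0.2185, 0.0671]
tcp_rot: [3.142, 0.0, -0.449]
wrist_force: [-1.3, -0.2, 0.1]
width: 0.0218
```

View pics/s9.png

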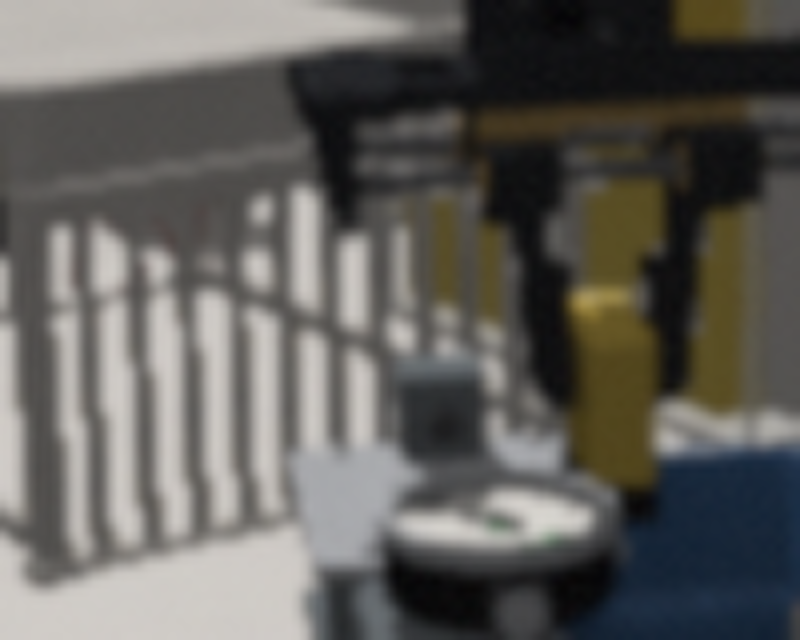

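View pics/t9.png

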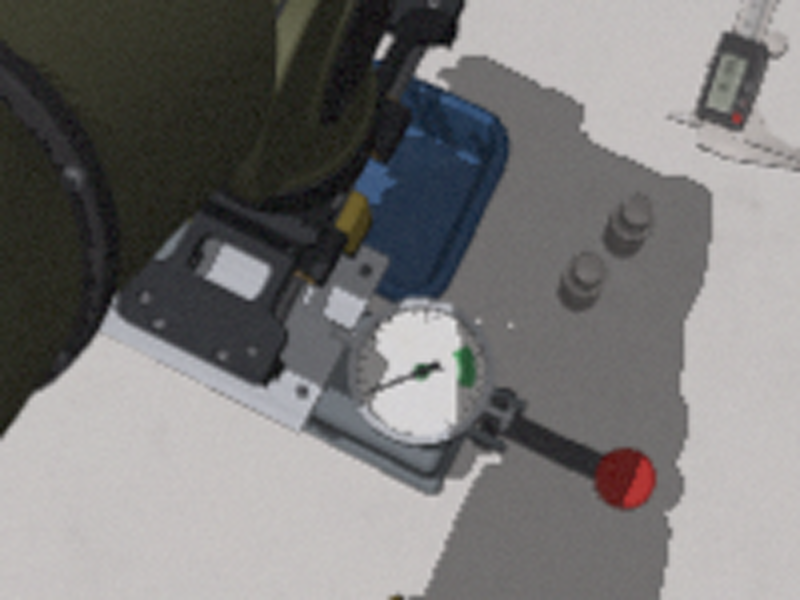

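```bash
python3 -m crank '[[[0,0,-15],0],[[0,0,-25],0],[[-20,0,-20],0],[[-45,0,0],0],[[-45,0,0],0]]'; python3 -m crank '[[[-45,0,0],0],[[-40,0,0],0],[[0,0,0],0]]';  python3 togo.py 440 -160 130 -0.45 5
python3 - <<'E'
from h import *
t=grab("top","t10"); crop(t,140,80,340,230,4,"t10")
E
```

```text
time_s: 8.95
eef_pos: [0.5229, -0.1707, 0.1294]
tcp_rot: [-3.141, -0.004, -0.449]
wrist_force: [0.4, 0.8, -0.8]
width: 0.0221
time_s: 9.25
eef_pos: [0.4391, -0.1311, 0.1284]
tcp_rot: [3.141, 0.009, -0.448]
wrist_force: [0.3, -0.8, -0.9]
width: 0.0216
pos [ 439.1 -131.1  128.4] rot [ 3.141  0.009 -0.448] F [ 0.3 -0.8 -0.9] w 21.6 t 9.25 q7 -0.07
total turn 0.002 total world [  0.9 -28.9   1.6]
0 [ 2.7  5.1 -0.3] 0.0
1 [ 2.7  5.1 -0.3] 0.0
2 [ 2.7  5.1 -0.3] 0.0
3 [ 2.7  5.1 -0.3] 0.0
4 [ 2.7  5.1 -0.3] 0.0
```

View pics/t10.png

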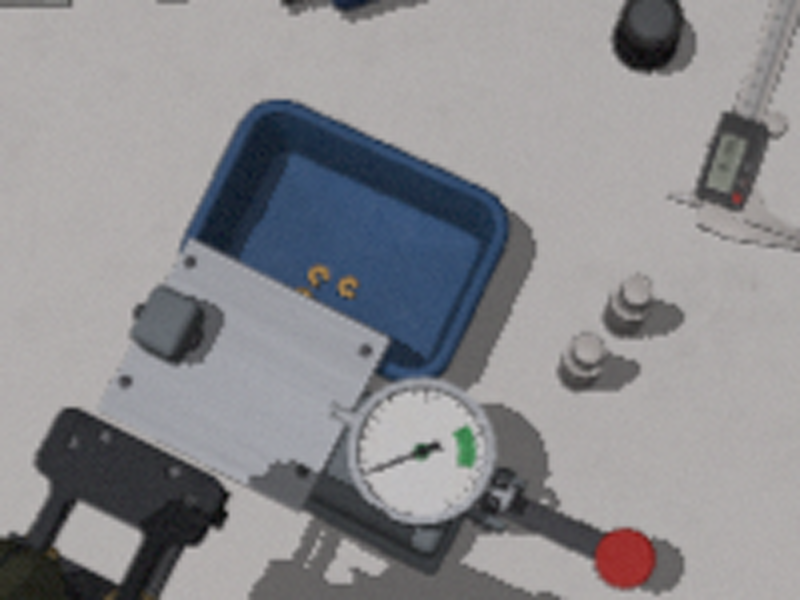

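```bash
python3 -m crank '[[[0,0,0],0],[[0,0,40],0],[[0,0,45],0],[[0,0,28],0],[[0,0,0],0]]';  python3 togo.py 440 -131 5 -0.45 1; python3 -m crank '[[[0,0,3],0],[[0,0,2],0],[[0,0,0],0]]';  python3 togo.py 440 -131 5 -0.45 1
```

```text
time_s: 9.8
eef_pos: [0.4465, -0.1341, 0.0117]
tcp_rot: [3.141, 0.003, -0.45]
wrist_force: [-0.6, -0.0, -1.1]
width: 0.0216
pos [ 446.5 -134.1   11.7] rot [ 3.141e+00  3.000e-03 -4.500e-01] F [-0.6 -0.  -1.1] w 21.6 t 9.8 q7 -0.04
total turn 0.0 total world [-6.5  3.1 -6.7]
0 [-7.2  0.   6.7] 0.0
time_s: 10.1
eef_pos: [0.4476, -0.1343, 0.0106]
tcp_rot: [-3.141, -0.003, -0.449]
wrist_force: [-0.0, 0.7, -0.3]
width: 0.0215
pos [ 447.6 -134.3   10.6] rot [-3.141e+00 -3.000e-03 -4.490e-01] F [-0.   0.7 -0.3] w 21.5 t 10.1 q7 -0.04
total turn 0.001 total world [-7.6  3.3 -5.6]
0 [-8.3  0.3  5.6] 0.001
```

```bash
python3 -m crank '[[[0,0,2],0],[[0,0,2],0],[[0,0,0],0],[[0,0,0],0]]'; python3 togo.py 447 -134 5 -0.45 1;python3 -m crank '[[[0,0,0.8],0],[[0,0,0],0],[[0,0,0],0]]'; python3 togo.py 447 -134 5 -0.45 1
```

```text
time_s: 10.5
eef_pos: [0.4464, -0.1339, 0.0056]
tcp_rot: [-3.141, -0.0, -0.449]
wrist_force: [0.4, -0.6, -0.3]
width: 0.0218
pos [ 446.4 -133.9    5.6] rot [-3.141 -0.    -0.449] F [ 0.4 -0.6 -0.3] w 21.8 t 10.5 q7 -0.04
total turn 0.001 total world [ 0.6 -0.1 -0.6]
0 [ 0.6 -0.2  0.6] 0.001
time_s: 10.8
eef_pos: [0.4465, -0.1339, 0.0049]
tcp_rot: [-3.141, -0.0, -0.449]
wrist_force: [0.4, 0.1, 4.5]
width: 0.0214
pos [ 446.5 -133.9    4.9] rot [-3.141 -0.    -0.449] F [0.4 0.1 4.5] w 21.4 t 10.8 q7 -0.04
total turn 0.001 total world [ 0.5 -0.1  0.1]
0 [ 0.5 -0.1 -0.1] 0.001
```

Contact with the desk. Release, rise straight up, and look.

```bash
python3 -m crank '[[[0,0,0],0],[[0,0,0],0],[[0,0,0],0],[[0,0,0],0]]' 44 20; python3 -m crank '[[[0,0,-15],0],[[0,0,-35],0],[[0,0,-45],0],[[0,0,-25],0],[[0,0,0],0]]'; python3 togo.py 480 -250 130 -0.45 5;  python3 - <<'E'
from h import *
s=grab("side","s11"); crop(s,170,100,330,220,5,"s11")
E
```

```text
time_s: 11.2
eef_pos: [0.4463, -0.1339, 0.0046]
tcp_rot: [-3.142, 0.0, -0.449]
wrist_force: [0.4, 0.3, 0.2]
width: 0.0439
time_s: 11.7
eef_pos: [0.4483, -0.1345, 0.1276]
tcp_rot: [-3.14, -0.006, -0.449]
wrist_force: [-0.0, -0.6, -0.3]
width: 0.0439
pos [ 448.3 -134.5  127.6] rot [-3.14  -0.006 -0.449] F [-0.  -0.6 -0.3] w 43.9 t 11.7 q7 -0.06
total turn 0.001 total world [  31.7 -115.5    2.4]
0 [15.7 18.1 -0.4] 0.0
1 [15.7 18.1 -0.4] 0.0
2 [15.7 18.1 -0.4] 0.0
3 [15.7 18.  -0.4] 0.0
4 [15.8 18.  -0.4] 0.0
```

View pics/s11.png

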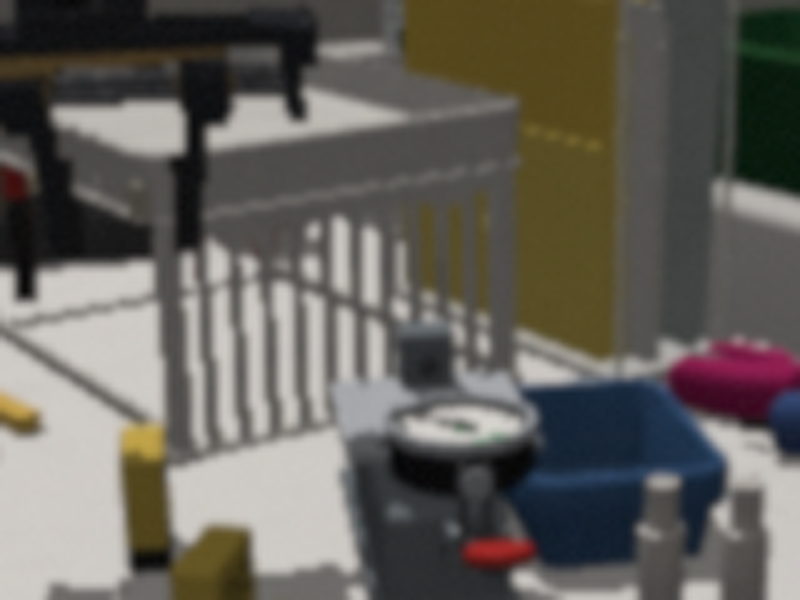

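```bash
python3 -m crank '[[[29,38,0],0],[[29,38,0],0],[[29,38,0],0],[[29,38,0],0],[[29,38,0],0]]' 0 20; python3 -m crank '[[[0,0,0],0],[[0,0,0],0]]'; python3 togo.py 496.4 -368 60 -0.45 2;  python3 - <<'E'
from h import *
s=grab("side","s12"); crop(s,190,90,340,210,5,"s12"); t=grab("top","t12"); crop(t,170,120,330,240,5,"t12")
E
```

```text
time_s: 12.25
eef_pos: [0.4938, -0.3692, 0.1226]
tcp_rot: [-3.141, 0.003, -0.449]
wrist_force: [0.4, -0.7, -0.4]
width: 0.0059
time_s: 12.45
eef_pos: [0.4931, -0.3685, 0.1225]
tcp_rot: [-3.141, 0.003, -0.451]
wrist_force: [-0.4, 1.0, -0.8]
width: 0.0004
pos [ 493.1 -368.5  122.5] rot [-3.141e+00  3.000e-03 -4.510e-01] F [-0.4  1.  -0.8] w 0.4 t 12.45 q7 0.21
total turn -0.001 total world [  3.3   0.5 -62.5]
0 [ 1.5 -0.9 31.2] -0.001
1 [ 1.5 -0.9 31.2] -0.001
```

View pics/s12.png

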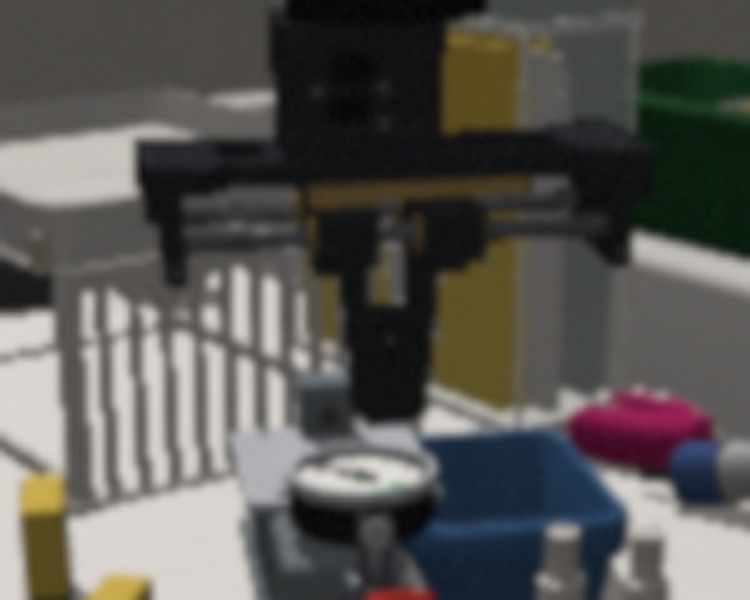

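View pics/t12.png

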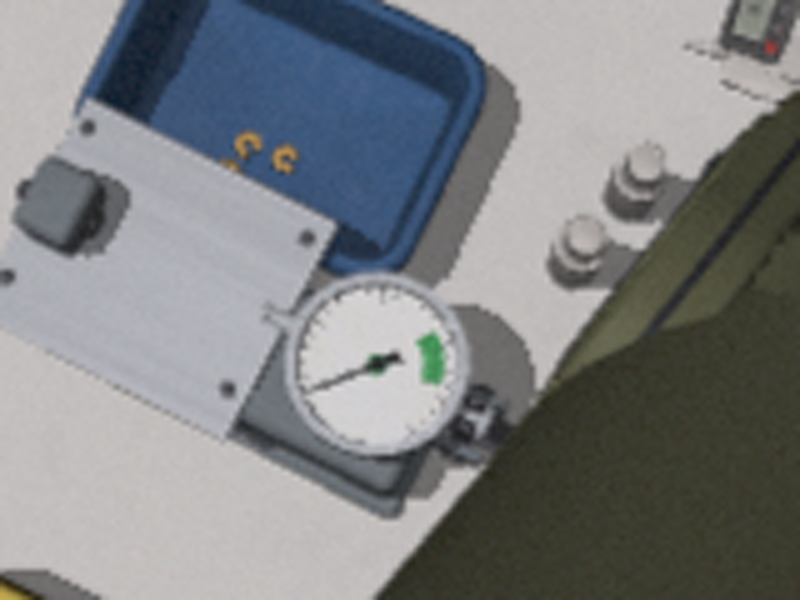

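```bash
python3 -m crank '[[[3,-2,20],0],[[0,0,30],0],[[0,0,15],0],[[0,0,0],0],[[0,0,0],0]]'; python3 togo.py 496.4 -368 45 -0.45 1;  python3 - <<'E'
from h import *
s=grab("side","s13"); crop(s,190,100,340,220,5,"s13")
E
```

```text
time_s: 13.05
eef_pos: [0.4983, -0.367, 0.0599]
tcp_rot: [-3.141, 0.0, -0.448]
wrist_force: [0.5, -0.7, -0.0]
width: 0.0008
pos [ 498.3 -367.    59.9] rot [-3.141  0.    -0.448] F [ 0.5 -0.7 -0. ] w 0.8 t 13.05 q7 0.22
total turn 0.002 total world [ -1.9  -1.  -14.9]
0 [-1.2  1.8 14.9] 0.002
```

View pics/s13.png

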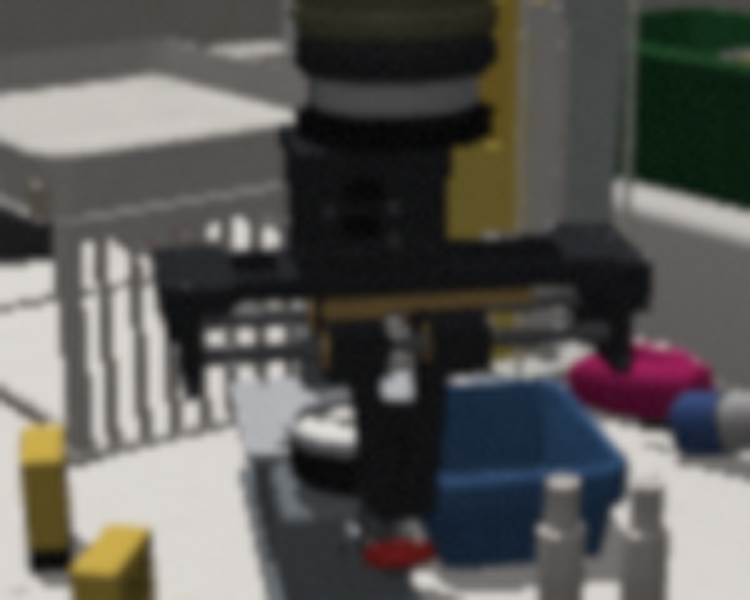

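```bash
python3 -m crank '[[[-1,1,10],0],[[0,0,6],0],[[0,0,6],0],[[0,0,5],0],[[0,0,0],0]]'; python3 -m crank '[[[0,0,0],0],[[0,0,0],0]]'
python3 - <<'E'
from h import *
t=grab("top","t14"); crop(t,220,160,300,220,10,"t14")
E
```

```text
time_s: 13.6
eef_pos: [0.4965, -0.37, 0.0328]
tcp_rot: [3.14, -0.002, -0.45]
wrist_force: [-0.7, -2.5, 4.9]
width: 0.0005
time_s: 13.8
eef_pos: [0.4969, -0.3689, 0.0332]
tcp_rot: [3.141, -0.001, -0.45]
wrist_force: [-1.0, -3.4, 5.5]
width: 0.0004
```

View pics/t14.png

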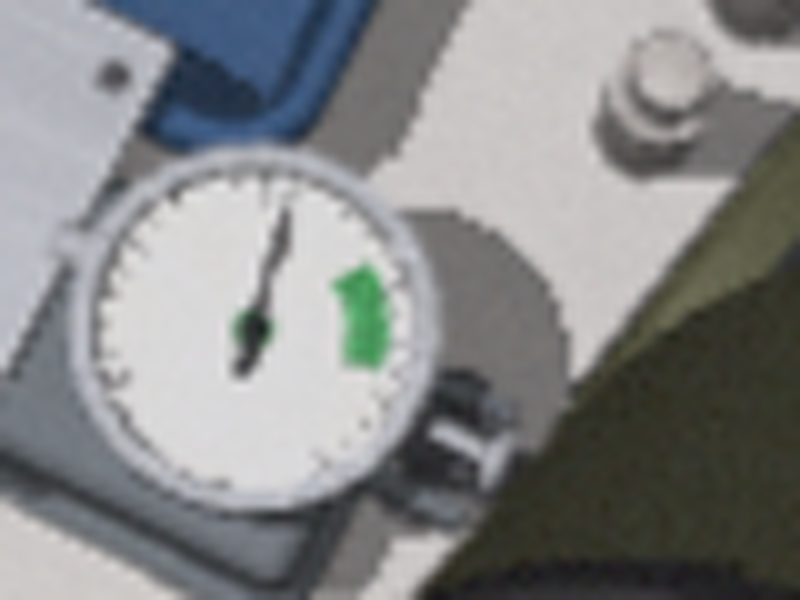

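```bash
python3 -m crank '[[[0,0,3],0],[[0,0,2.5],0],[[0,0,2],0],[[0,0,0],0],[[0,0,0],0]]'; python3 -m crank '[[[0,0,0],0],[[0,0,0],0]]'
python3 - <<'E'
from h import *
t=grab("top","t15"); crop(t,220,160,300,220,10,"t15")
E
```

```text
time_s: 14.35
eef_pos: [0.4966, -0.3695, 0.0259]
tcp_rot: [3.14, -0.001, -0.45]
wrist_force: [-2.2, -4.8, 7.8]
width: 0.0005
time_s: 14.55
eef_pos: [0.4966, -0.3695, 0.026]
tcp_rot: [3.14, -0.001, -0.45]
wrist_force: [-1.4, -4.1, 7.1]
width: 0.0005
```

View pics/t15.png

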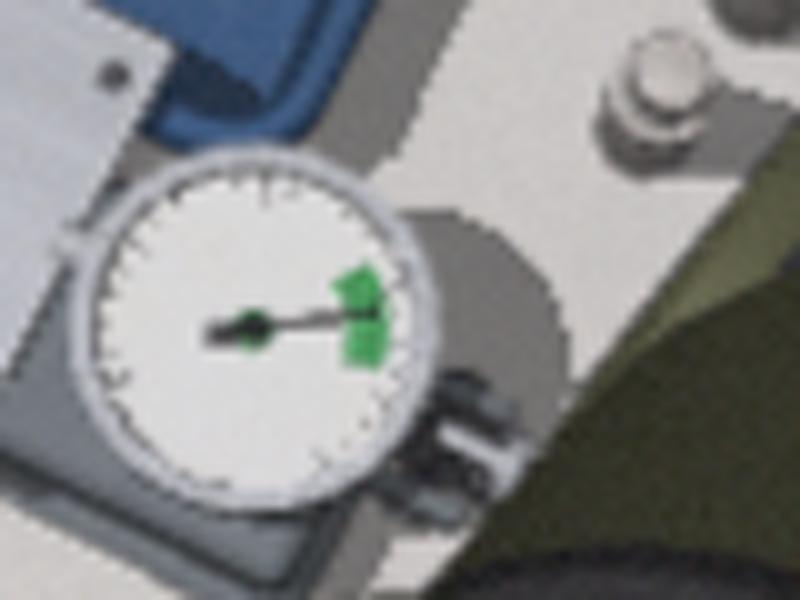

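Run:
```python
from h import *
t=load("t15"); s=grab("side","s16"); crop(s,170,150,330,270,5,"s16"); crop(t,120,90,280,210,5,"t16")
hsv=cv2.cvtColor(t["image"],cv2.COLOR_RGB2HSV).astype(int)
m=((hsv[...,1]>90)&(hsv[...,0]<30)); k,l,st,ce=cv2.connectedComponentsWithStats(m.astype(np.uint8))
for i in range(1,k):
    if 3<=st[i,4]<40: print(st[i,4],ce[i],pt(t,*ce[i]).round(3))
```

```text
5 [323.4 129.2] [ 0.687 -0.43   0.013]
12 [219.         148.08333333] [ 0.646 -0.214 -0.001]
13 [226.23076923 151.15384615] [ 0.639 -0.229  0.002]
3 [215.66666667 152.33333333] [ 0.635 -0.208  0.006]
3 [500. 255.] [ 0.436 -0.792  0.004]
7 [437.85714286 266.57142857] [ 0.41  -0.662  0.008]
```

View pics/t16.png

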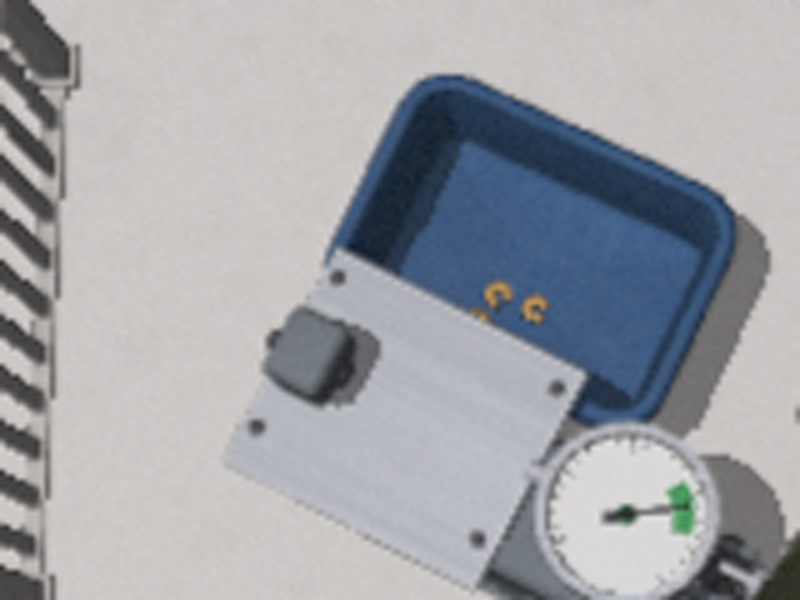

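View pics/s16.png

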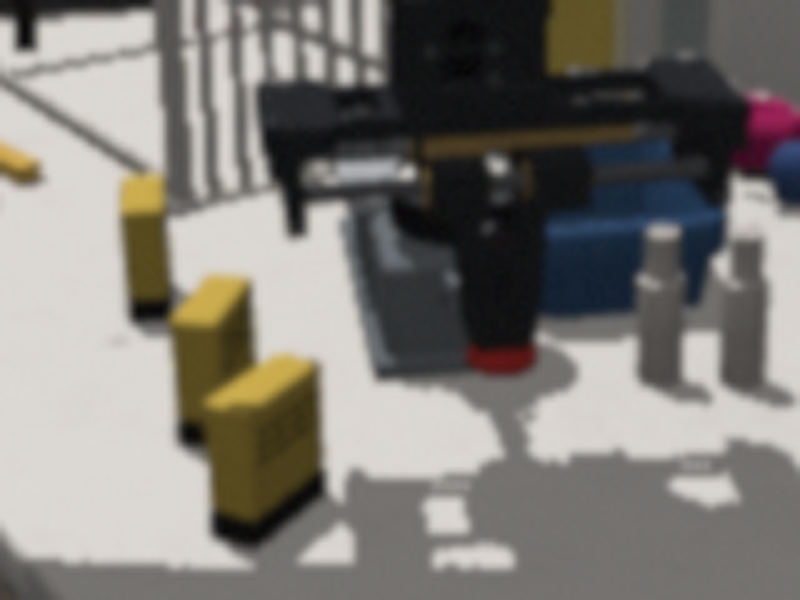

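```bash
python3 -c "
from rig import order; print(order.close_job())"
```

```text
the job is handed in; nothing more can be done
None
```

I pushed the chips off the plate's back edge with the leftmost yellow scraper and stood the scraper back upright on the desk. Then I pressed the lever pad and handed the job in while still holding it there, about 15 s into the 51 s allowed.

**Last checks**
- **Pointer:** in the last top view it stands in the green band, close to the middle. The wrist force was about 7 N upward and 4 N sideways.
- **Plate and chips:** the plate is clear. I could see two chips fully and a third partly in the bin. The fourth was not visible, and there was no trace of it on the plate or in the view of the desk. I take it to lie in the bin under the plate's overhang, but I could not confirm that.
- **Scraper and shafts:** the scraper stands upright. Both shafts are standing and look unmoved; I did not re-measure their positions.

**One disagreement:** the reported TCP height was about 28 mm lower than the fingertips the cameras showed. I relied on the cameras and on contact with plate and desk for heights. The touches on plate and desk, and the pointer reaching the band, all fitted that offset.

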